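Set the probe rod to its projection against the flip stop

ROBOT

A 6-joint arm with a two-finger parallel gripper is mounted at the origin on a cart in front of the work surface, level with it; the furniture and walls round the work are solid. World frame = base frame: x ahead of the robot, y to its left, z up, the work surface at z = 0. Lengths are in m, angles in rad, forces in N, time in s.
With the tool pointing down it reaches from about 0.275 to 0.825 m from the base axis. Payload 4.9 kg.
Tool frame: the origin (TCP) lies midway between the tips of the shut fingers; the grasp point (between the pads) lies 19 mm behind it (grip_point_offset is the distance from the TCP to the grasp point, in m); z points along the fingers, y is the line along which they close (so a half turn about z gives the same grasp; the last joint's range is limited). The gripper opens to 85 mm and grips with 20 to 120 N. Pads are 22 mm wide; open, the fingers measure 114 mm over their backs; the gripper's body (76 mm by 85 mm) begins 54 mm behind the grasp point. The pads swing forward as they close: fully open they stand 13 mm farther back than shut.
Start: joints at [-1.449, 0.326, -0.193, 1.052, 0, 1.437], TCP at [0.139, -0.532, 0.231] pointing down, gripper open.
Joint ranges: [-2.65, 2.65], [-0.97, 1.79], [-1.3, 1.35], [-1.93, 2.1], [-1.47, 1.37], [-3.14, 3.14]. Speed limits (rad/s): [2.57, 2.57, 3.14, 3.14, 3.14, 3.14].

INTERFACE

Orientations are given as a rotation vector (axis times angle).
In Python, from cell import * gives the robot as it stands. Calls block until the motion is done:
- movep(position, orientation): joint-space move of the TCP to a pose.
- move_l(position, velocity=0.15, rot=None, until_force=None): straight line of the TCP; rot=None keeps the orientation; velocity is the mean speed in m/s. With until_force (N) it stops when the force on the tool has changed by that much, and returns True; else False.
- set_joints(angles): joint-space move.
- let_go() and grab(newtons=None): open the fingers fully, or close them until they stop; newtons is the grip in N (None keeps the last).
- sleep(seconds).
- ik(position, orientation): joint angles nearest the present ones, or None.
- get_state(): the state.
- grab_frame(name): name is "side" or "top" or "wrist"; returns a dict with "img" (420x560x3 uint8, red, green, blue), "fx", "fy", "cx", "cy" (pixels), "cam_to_world" (4x4, takes a point from camera to world coordinates); the wrist camera has in their place "T_tool_cam" (4x4, takes a point from camera to tool coordinates, whose origin is the TCP and whose axes are the flange's). Camera axes: x right, y down, z forward; pixel columns grow to the right and rows downward; lengths in m; the calibration is good to about 2 mm. A picture is of the moment at which its call begins: read the wrist's pose just before it. There is no depth.
A pose or a line that the arm cannot do raises MotionError and nothing moves.
- sign_off(): hands the job in; it is judged then, once.
Trained networks look in the newest picture that a camera, given by its name, has taken for a name from the list of things; names that differ only in an ending like _2 or _b are one class to them, and where a whole thing is asked for, a point or a joint stands for the part that bears it (a point fixed in the world has none). Each returns a list of dicts, best first, with "score" (0 to 1); they miss things now and then, are a little off and sometimes report something else, mostly with a low value. They report only what shows in the picture. A call takes as long as a camera call. They do not tell look-alikes from the thing itself.
- spot_in(camera, name): "centre" ([column, row] in pixels, amid what is visible of it).
- silhouettes(camera, name): "mask" (420x560 bool, what is visible of it) and "centre" ([column, row] in pixels, amid what is visible of it).
- tip_of(camera, name): "centre" ([column, row] in pixels: a listed point, or the origin of a listed thing).
The state is a dict: "clock": time; "q": joint angles; "joint_velocities": joint speeds; "tau": joint torques, N m; "position": TCP position; "eef_rot": TCP orientation; "contact_force": force on the tool from outside, world axes, zero at the start; "wrist_torque": the same for the moment, N m; "finger_gap": opening from 0.0 (shut) to 1.0 (fully open); "grasp_force": force on a finger pad.
Only numpy, scipy, OpenCV 4.12 (cv2) and the standard library are available. Lean on these libraries where they do the work, as an engineer would, in place of code of your own. Each camera call takes 0.05 s, during which the arm holds its last target. There are 200 camera calls.

TASK

Flip the setting jig's hinged stop all the way down onto its rest, then take the probe rod from the cradle and push it, tip first, through both eyelets of the jig until its tip gently touches the stop. Let go of the rod there and flip the stop back up clear of it, leaving the rod in the eyelets exactly where the stop set it; do not disturb the flask, the loose screw cap or the dish.

Things in the scene. Friction and masses are not known exactly. Their poses are not given: they have to be found in the camera images.
- jig: Setting jig fixed to the bench: aluminium base plate 150x116x10 mm (x = -19 to 131 mm) that carries a grey yoke with two upright eyelet flanges, and a flip stop. Origin on the bench under the mouth of the first eyelet; x is the way the rod goes in, z up, y to the hinge side.
- eyelet (a point): Nominal mouth of the first eyelet: jig x = 0, y = 0, z = 75 mm. Both eyelets are 14 mm round holes along x, 1 mm chamfer, in flanges 50 mm wide, 94 mm high, spanning x = 0 to 8 and 46 to 54 mm. The yoke is clamped immovably up to 9 mm to either side (y) of nominal, both eyelets alike; no reading tells how far: find it by touch or sight. Height is true.
- gauge (a point): Fixed point of the jig where the near face of the lowered stop crosses the centre line: x = 95 mm, y = 0, z = 75 mm in the jig's frame. It stays there when the stop is up. The rod tip must end at this x.
- hinge (a point): Hinge of the flip stop on the jig, axis along jig x: x = 101, y = 35, z = 75 mm. Its fork stands at y = 29 to 49 mm, up to 85 mm high; the stop's rest is a post at y = -22 to -32 mm, under the bar.
- stop (a joint): Angle of the flip stop. 0 = down, level across the rod's path, on its rest; 1.57 = upright; end of travel 1.85. At angle q the bar's grip point lies at jig x = 101, y = 35 - 85 cos q, z = 75 + 85 sin q (mm). The stiff hinge (0.08 N m) stays where it is left; it starts raised.
- gauge_bar: Steel bar of the flip stop, 12 mm thick (along jig x), 14 mm high, reaching from the hinge to a rounded end; 100 mm long from the hinge axis; origin on the hinge axis, its x axis is jig x, its -y axis points along the bar to the free end. The grip point is at y = -85 mm. Can be pinched across its 12 mm thickness and turned in the pads. Its -x face is the gauge face.
- rod: Probe rod lying level in the cradle, about 90 g: black square handle 44 mm long, 16x16 mm, on a steel shaft 10 mm in diameter. Origin at the centre of the handle, +x along the shaft to the tip, 172 mm away. The handle ends at x = 22 mm; the shaft ends in a flat tip with only a 1 mm bevel (8 mm flat). Starts with its axis 45 mm above the bench, the handle overhanging the cradle.
- rod_tip (a point): End of the rod's tip, on its axis, 172 mm from the centre of the handle.
- cradle: Grey plastic cradle fixed to the bench, 104x50 mm base, two V posts 84 mm apart, up to 49 mm high; origin under its centre, x along the rod.
- foil_flask: Small foil-wrapped flask, 68x70x78 mm, bystander; origin at its underside.
- screw_cap: Blue screw cap lying on the bench, 34 mm wide, 14 mm high, bystander; origin at its underside.
- petri_dish: Covered dish, 91 mm wide, 17 mm high, bystander; origin at its underside.
Not all that is in view belongs to the job. There is more than one size of the jig; the job needs the smaller. Of the things that look like the rod, the larger one is meant.

How it is judged:
On the way, in this order (a step that is already met when the one before it is completed fails the run):
1. the stop is flipped fully down (within 0.06 rad) (value of joint stop below 0.06 rad), for 0.2 s.
2. with the stop down and the rod through both eyelets, its tip touches the stop bar (value of joint stop below 0.06 rad and contact force between rod and gauge_bar above 0.3 N and x of rod_tip in the frame of jig between 0.092 and 0.098 m and z of rod_tip in the frame of jig between 0.066 and 0.084 m and y of rod_tip in the frame of jig between -0.018 and 0.018 m and angle between the x axis of rod and the x axis of jig, either way round below 0.1 rad), for 0.02 s.
At the end, for the whole second after the job is handed in: The stop is up (more than 1.3 rad); the rod rests, released, through both eyelets, along the jig within 0.1 rad, at eyelet height within 9 mm, its tip within 3 mm of the gauge face (jig x = 92 to 98 mm) (value of joint stop above 1.3 rad and x of rod_tip in the frame of jig between 0.092 and 0.098 m and z of rod_tip in the frame of jig between 0.066 and 0.084 m and y of rod_tip in the frame of jig between -0.018 and 0.018 m and angle between the x axis of rod and the x axis of jig, either way round below 0.1 rad and linear speed of rod below 0.01 m/s and angular speed of rod below 0.1 rad/s); the robot touches nothing.
It fails at once if the rod is rammed against the stop (over 25 N) (contact force between rod and gauge_bar above 25 N).
It fails at once if the foil flask is moved more than 20 mm (distance of foil_flask from where it was at the start of the episode above 0.02 m).
It fails at once if the screw cap is moved more than 20 mm (distance of screw_cap from where it was at the start of the episode above 0.02 m).
It fails at once if the petri dish is moved more than 20 mm (distance of petri_dish from where it was at the start of the episode above 0.02 m).
It also fails if it takes over 72 s, if anything falls off the work surface, if the arm or the gripper's body presses on something with over 40 N, if the wrist force passes 120 N, or if a joint passes its speed limit or range.

## Working session

There is one attempt and no reset: what is moved stays moved. The work goes in short steps, each a Python script; the robot and the scene stay as the last script left them, time stands still between calls to the robot, and variables do not carry over. Pictures are saved under pics/ and viewed, at most 10 in all, crops included, and the job is handed in when it is done.

```bash
mkdir -p pics; ls
python3 - <<'E'
from cell import *
import cv2,numpy as np
s=get_state(); print(s['clock'],s['position'],s['eef_rot'],s['finger_gap'])
for c in ['side','top']:
    f=grab_frame(c); cv2.imwrite(f'pics/{c}0.png',f['img'][:,:,::-1]); print(c,f['fx'],f['fy'],f['cx'],f['cy'],np.round(f['cam_to_world'],3).tolist())
    for n in ['jig','rod','gauge_bar','cradle','foil_flask','screw_cap','petri_dish']:
        print(n,[(np.round(d['centre']).tolist(),round(d['score'],2)) for d in spot_in(c,n)])
    for n in ['jig','eyelet','gauge','hinge','rod','rod_tip','gauge_bar','cradle']:
        print(' tip',n,[(np.round(d['centre'],1).tolist(),round(d['score'],2)) for d in tip_of(c,n)])
print(get_state()['clock'])
E
```

```text
pics
0.0 [ 0.13908704 -0.53154184  0.23050326] [-3.11424600e+00 -4.00471384e-01  3.70078260e-05] 1.0051426385900684
side 424.9637110380768 424.9637110380768 282.8285437921245 211.45765261748596 [[-0.936, -0.152, 0.317, 0.238], [-0.351, 0.459, -0.816, 0.822], [-0.022, -0.875, -0.483, 0.545], [0.0, 0.0, 0.0, 1.0]]
jig [([321.0, 191.0], 0.85), ([345.0, 156.0], 0.58)]
rod [([243.0, 292.0], 0.77), ([292.0, 360.0], 0.75)]
gauge_bar [([359.0, 131.0], 0.51), ([318.0, 150.0], 0.48)]
cradle [([263.0, 292.0], 0.9), ([241.0, 294.0], 0.26)]
foil_flask [([204.0, 224.0], 0.78)]
screw_cap [([178.0, 261.0], 0.71)]
petri_dish [([349.0, 252.0], 0.82), ([317.0, 148.0], 0.5)]
 tip jig [([340.7, 177.5], 0.7), ([320.9, 207.7], 0.61), ([316.4, 167.4], 0.4)]
 tip eyelet [([341.6, 144.1], 0.84), ([321.9, 183.0], 0.65), ([316.8, 169.3], 0.25)]
 tip gauge [([346.8, 132.8], 0.81), ([328.6, 172.8], 0.76)]
 tip hinge [([332.6, 131.0], 0.81), ([313.7, 166.9], 0.6)]
 tip rod [([231.2, 301.8], 0.87), ([299.8, 335.2], 0.65)]
 tip rod_tip [([286.0, 395.3], 0.58), ([289.1, 255.7], 0.55)]
 tip gauge_bar [([318.1, 167.6],
[... 331 characters left out ...]
 250.0], 0.78), ([195.0, 290.0], 0.63)]
gauge_bar [([469.0, 200.0], 0.74), ([374.0, 205.0], 0.6)]
cradle [([215.0, 255.0], 0.56)]
foil_flask [([267.0, 174.0], 0.62)]
screw_cap [([218.0, 176.0], 0.66)]
petri_dish [([292.0, 284.0], 0.72)]
 tip jig [([344.0, 232.1], 0.83), ([414.3, 221.6], 0.55)]
 tip eyelet [([341.8, 230.5], 0.94), ([422.3, 214.8], 0.92)]
 tip gauge [([375.9, 220.2], 0.97), ([464.3, 197.7], 0.76)]
 tip hinge [([459.1, 186.1], 0.91), ([371.3, 208.4], 0.81)]
 tip rod [([189.0, 249.2], 0.66), ([195.3, 289.2], 0.41)]
 tip rod_tip [([243.8, 250.5], 0.79), ([156.3, 305.2], 0.66)]
 tip gauge_bar [([460.1, 178.2], 0.63), ([375.9, 208.2], 0.59)]
 tip cradle [([219.0, 251.9], 0.78)]
1.6
```

Run:
```python
import cv2
a=cv2.imread('pics/top0.png')[100:340,110:530]
cv2.imwrite('pics/top0c.png',cv2.resize(a,None,fx=1.9,fy=1.9,interpolation=cv2.INTER_CUBIC))
a=cv2.imread('pics/side0.png')[80:420,130:450]
cv2.imwrite('pics/side0c.png',cv2.resize(a,None,fx=1.75,fy=1.75,interpolation=cv2.INTER_CUBIC))
```

```text
(no output)
```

View pics/top0c.png

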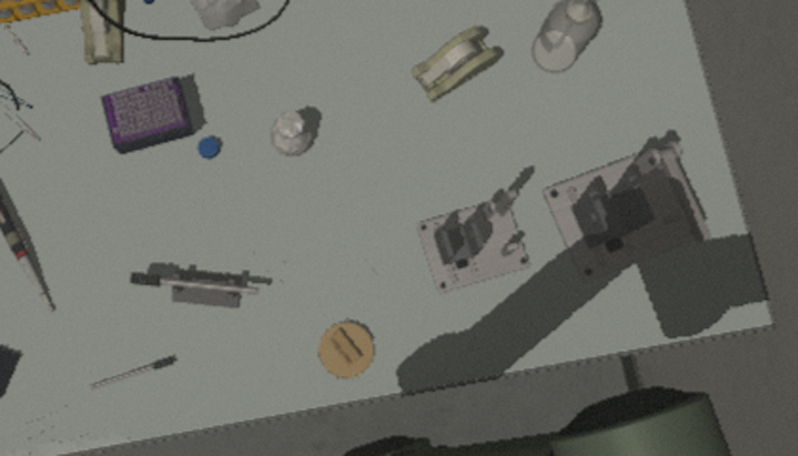

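View pics/side0c.png

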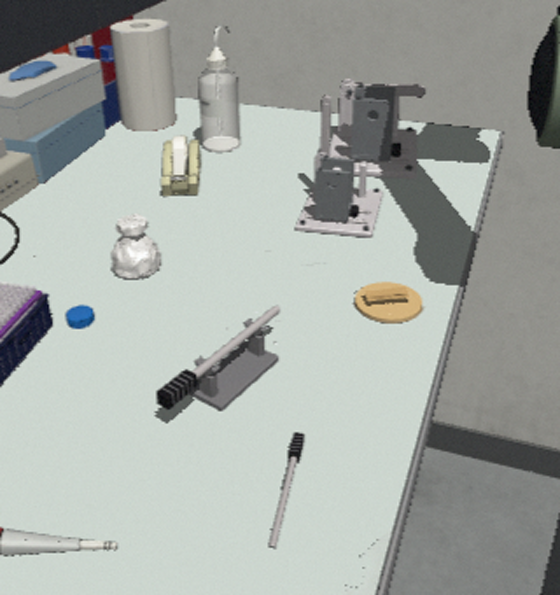

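Top view: the rods are the cradle one (handle at 189,249; tip ~250,251) and a thin small one (195,290). The jigs are the small one (360,228) and a big one (441,211). I choose the cradle rod and the jig at (360,228), with the rod pointing along the jig's x.

```bash
cat > h.py <<'E'
from cell import *
import numpy as np, cv2
from scipy.optimize import least_squares
from scipy.spatial.transform import Rotation as R
def cam(c):
    s=get_state(); f=grab_frame(c)
    if c=='wrist':
        T=np.eye(4); T[:3,:3]=R.from_rotvec(s['eef_rot']).as_matrix(); T[:3,3]=s['position']
        M=T@np.array(f['T_tool_cam'])
    else: M=np.array(f['cam_to_world'])
    return f['img'],(f['fx'],f['fy'],f['cx'],f['cy'],M)
def proj(C,p):
    fx,fy,cx,cy,M=C; q=(np.atleast_2d(p)-M[:3,3])@M[:3,:3]
    return np.c_[fx*q[:,0]/q[:,2]+cx, fy*q[:,1]/q[:,2]+cy]
def tri(obs,x0=(.4,0,.05)):   # obs: [(C,px)]
    r=least_squares(lambda x:np.concatenate([(proj(C,x)[0]-p)/C[0] for C,p in obs]),x0)
    return r.x, np.abs(r.fun).max()
def down(yaw):  # tool z down, tool x at world angle yaw
    return (R.from_euler('z',yaw)*R.from_euler('x',np.pi)).as_rotvec()
E
python3 - <<'E'
from h import *
_,S=cam('side');_,T=cam('top')
P=dict(jig=((320.9,207.7),(344,232.1)),eyelet=((321.9,183),(341.8,230.5)),gauge=((328.6,172.8),(375.9,220.2)),hinge=((313.7,166.9),(371.3,208.4)),
 rod=((231.2,301.8),(189,249.2)),tip=((289.1,255.7),(243.8,250.5)),cradle=((265.8,295.5),(219,251.9)),flask=((204,224),(267,174)),cap=((178,261),(218,176)),dish=((349,252),(292,284)))
for k,(a,b) in P.items():
    x,e=tri([(S,np.array(a)),(T,np.array(b))]); print(k,np.round(x,4),round(e,4))
f=grab_frame('wrist'); print(np.round(f['T_tool_cam'],3).tolist(),f['fx'])
s=get_state(); print(R.from_rotvec(s['eef_rot']).as_matrix().round(2).tolist())
E
```

```text
jig [ 0.5048 -0.1463  0.0021] 0.0001
eyelet [ 0.499  -0.1293  0.0832] 0.0002
gauge [ 0.5112 -0.2346  0.066 ] 0.0014
hinge [ 0.5486 -0.2247  0.0825] 0.0013
rod [0.5362 0.3127 0.0428] 0.0048
tip [0.4897 0.1527 0.0475] 0.0044
cradle [ 0.5094  0.2298 -0.0008] 0.0016
flask [0.7338 0.0569 0.0209] 0.0096
cap [0.7338 0.1946 0.0068] 0.0044
dish [0.3855 0.0349 0.0024] 0.0032
[[-0.0, -0.95, -0.311, 0.079], [1.0, -0.0, 0.001, 0.001], [-0.001, -0.311, 0.95, -0.143], [0.0, 0.0, 0.0, 1.0]] 316.04174312612577
[[0.97, 0.25, 0.0], [0.25, -0.97, 0.0], [0.0, -0.0, -1.0]]
```

```bash
cat > look.py <<'E'
from h import *
import pickle,sys
def look(poses,names,tag):
    out=[]
    for i,(p,yaw) in enumerate(poses):
        movep(p,down(yaw)) ; im,C=cam('wrist'); cv2.imwrite(f'pics/{tag}{i}.png',im[:,:,::-1])
        d={n:[(np.round(k['centre'],1).tolist(),round(k['score'],2)) for k in tip_of('wrist',n)] for n in names}
        print(i,d); out.append((C,d))
    pickle.dump(out,open(tag+'.pkl','wb')); print(get_state()['clock'])
E
python3 - <<'E'
from look import *
s=get_state(); p=np.array(s['position'])
move_l([p[0],p[1],.40],.25)
a=np.deg2rad(10); u=np.array([np.sin(a),-np.cos(a),0]); v=np.array([np.cos(a),np.sin(a),0])
o=np.array([.502,-.137,0])
movep(o+60*1e-3*u+.0*v+[0,0,.4],down(a))
look([(o+.09*u+.02*v+[0,0,.27],a),(o+.01*u+.02*v+[0,0,.27],a)],['jig','eyelet','gauge','hinge','gauge_bar'],'wj')
E
```

```text
0 {'jig': [([214.0, 178.8], 0.7), ([375.2, 209.9], 0.6), ([291.9, 170.2], 0.28)], 'eyelet': [([400.3, 238.5], 0.95), ([199.6, 195.4], 0.84)], 'gauge': [([285.0, 200.4], 0.89), ([524.4, 235.3], 0.66)], 'hinge': [([543.2, 193.7], 0.96), ([293.4, 171.1], 0.84)], 'gauge_bar': [([290.7, 172.8], 0.96), ([541.0, 192.6], 0.94)]}
1 {'jig': [([433.8, 211.4], 0.91), ([275.2, 180.9], 0.71), ([365.1, 169.0], 0.27)], 'eyelet': [([473.6, 240.2], 0.78), ([275.7, 195.1], 0.67)], 'gauge': [([355.0, 202.6], 0.83)], 'hinge': [([366.8, 171.5], 0.94), ([273.6, 196.8], 0.37)], 'gauge_bar': [([366.2, 171.5], 0.81), ([356.4, 198.4], 0.39), ([142.3, 238.1], 0.37)]}
6.0167
```

View pics/wj1.png

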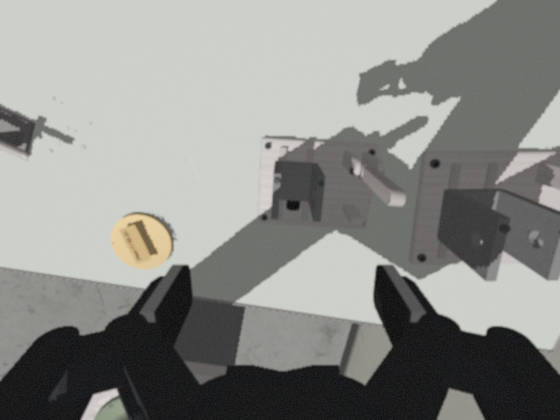

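Run:
```python
from h import *
import pickle
o=pickle.load(open('wj.pkl','rb'))
print([np.round(c[4][:3,3],3) for c,_ in o])
K=dict(jig=(0,0,0),eyelet=(0,0,.075),gauge=(.095,0,.075),hinge=(.101,.035,.075),gauge_bar=(.101,.035,.075))
ch=[dict(jig=0,eyelet=1,gauge=0,hinge=1,gauge_bar=0),dict(jig=1,eyelet=1,gauge=0,hinge=0,gauge_bar=0)]
for n in K:
    print(n,*[np.round(z,4) for z in tri([(c,np.array(d[n][ch[i][n]][0])) for i,(c,d) in enumerate(o)])])
def J(x,p): return np.r_[x[:2],0]+R.from_euler('z',x[2]).apply(p)
def f(x):
    return np.concatenate([proj(c,J(x,K[n]))[0]-d[n][ch[i][n]][0] for i,(c,d) in enumerate(o) for n in K if n not in('jig',)])
r=least_squares(f,[.5,-.137,-1.4],loss='soft_l1',f_scale=2);print(r.x,np.rad2deg(r.x[2]));print(np.round(f(r.x).reshape(-1,2),1).tolist())
```

```text
[array([ 0.616, -0.21 ,  0.414]), array([ 0.602, -0.129,  0.414])]
jig [ 0.5032 -0.1376  0.0039] 0.0026
eyelet [ 0.5071 -0.1392  0.0889] 0.0012
gauge [ 0.5082 -0.232   0.0636] 0.0024
hinge [ 0.5461 -0.2347  0.069 ] 0.0006
gauge_bar [ 0.5466 -0.2313  0.0788] 0.0033
[ 0.5021995  -0.13602879 -1.47370911] -84.43731239802524
[[-0.1, -0.2], [-0.7, 0.9], [-1.1, 0.1], [1.6, -1.6], [-3.3, 0.5], [1.7, -0.6], [0.2, 0.4], [0.8, 0.4]]
```

Wrist picture 1: small jig base spans (262,137)-(376,228), flanges near (280-322,160-220), bar leaning (355-403,158-205); the big jig is at right. I'll overlay the fitted model on a crop to get the yaw and the yoke offset.

```bash
cat > ov.py <<'E'
from h import *
import pickle,sys
K=3.2
def J(x,p): return np.r_[x[:2],0]+R.from_euler('z',x[2]).apply(p)
def ov(img,C,x,w,fn,box,q=None,k=K):
    x0,y0,x1,y1=box
    a=cv2.resize(img[y0:y1,x0:x1],None,fx=k,fy=k,interpolation=cv2.INTER_CUBIC)
    a=cv2.convertScaleAbs(a,alpha=1.5,beta=20)
    def pl(P,col):
        p=((proj(C,J(x,np.array(P)))-[x0,y0]+.5)*k).astype(int); cv2.polylines(a,[p],True,col,1)
    B=lambda xa,xb,ya,yb,z:[(xa,ya,z),(xb,ya,z),(xb,yb,z),(xa,yb,z)]
    pl(B(-.019,.131,-.058,.058,.01),(0,0,255))
    for s in (0,.046): pl(B(s,s+.008,w-.025,w+.025,.094),(0,255,0))
    pl(B(.095,.107,-.032,-.022,.068),(255,255,0))
    if q is not None:
        c,s=np.cos(q),np.sin(q); e=.1
        pl([(xx,.035-l*c,.075+l*s) for xx,l in((.095,0),(.107,0),(.107,e),(.095,e))],(255,0,255))
    cv2.imwrite(fn,a)
E
python3 - <<'E'
from ov import *
o=pickle.load(open('wj.pkl','rb'))
x=[.5022,-.1360,-1.4737]
ims=[]
for i,b in enumerate([(180,120,330,240),(250,120,420,240)]):
    ov(cv2.imread(f'pics/wj{i}.png'),o[i][0],x,0,f'pics/t{i}.png',b,1.75,k=4.4 if i else 4.4)
a,b=cv2.imread('pics/t0.png')[:300*2],cv2.imread('pics/t1.png')
cv2.imwrite('pics/ov1.png',b)
E
```

```text
(no output)
```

View pics/ov1.png

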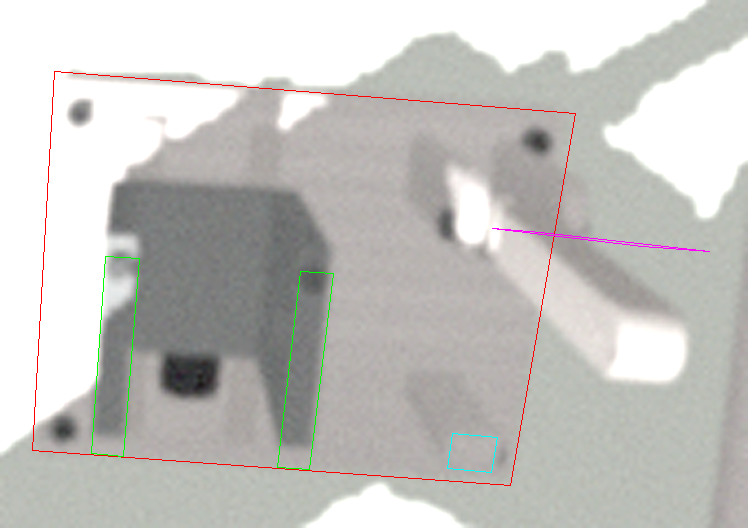

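The overlay fits the base roughly. The yoke looks shifted to +y by about 4 mm, and the bar is less raised than assumed. I need unsaturated crops to pick edges.

Run:
```python
import cv2,numpy as np
o=[]
for i,b in enumerate([(180,125,313,240),(255,125,412,240)]):
    a=cv2.imread(f'pics/wj{i}.png')[b[1]:b[3],b[0]:b[2]]
    a=cv2.resize(a,None,fx=5,fy=5,interpolation=cv2.INTER_CUBIC)
    a=cv2.createCLAHE(2,(3,3)).apply(cv2.cvtColor(a,cv2.COLOR_BGR2GRAY))
    for x in range(0,a.shape[1],50): a[::4,x]=0; cv2.putText(a,str(b[0]+x//5),(x,10),0,.35,0)
    for y in range(0,a.shape[0],50): a[y,::4]=0; cv2.putText(a,str(b[1]+y//5),(0,y+10),0,.35,0)
    cv2.imwrite(f'pics/c{i}.png',a)
```

```text
(no output)
```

View pics/c1.png

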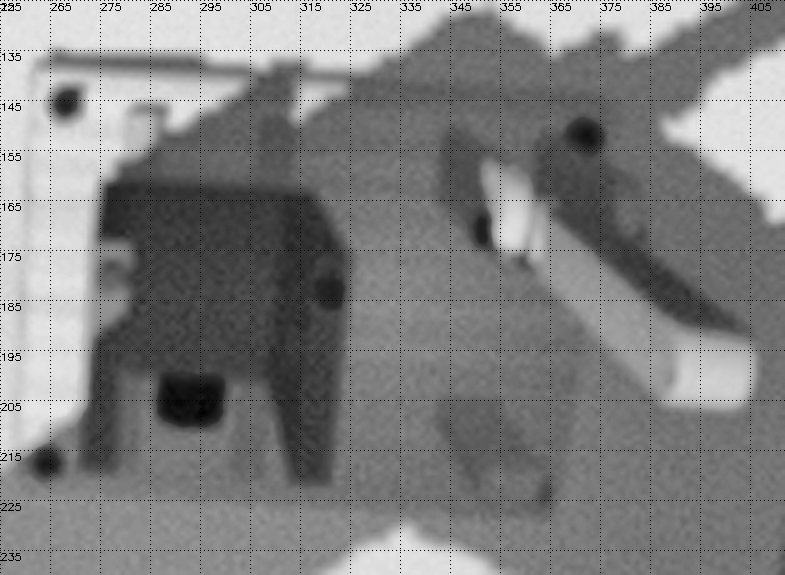

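View pics/c0.png

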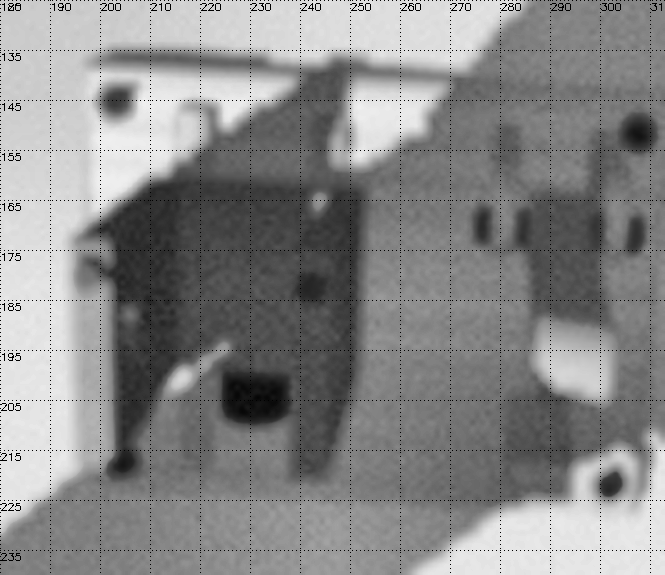

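Screws at c1 (268,146),(372,152),(264,217),(364,223) and c0 (203,145),(307,152),(204,218),(302,222). Flange top ends at row ~220; bar ends at (397,200)/(295,198). Fit with these.

Run:
```python
from ov import *
o=pickle.load(open('wj.pkl','rb')); C0,C1=o[0][0],o[1][0]
sc=[(C1,[(268.2,145.6),(372,152),(264.2,217.4),(364.2,223)]),(C0,[(203.4,145.4),(307.4,151.6),(204.4,218),(302,221.6)])]
fl=[(C1,(.054,(321,222))),(C1,(.046,(313,222))),(C1,(0,(271,219))),(C1,(.008,(279,219))),(C0,(.046,(238,220.8))),(C0,(.054,(245.6,220.8)))]
S=[(-1,1),(1,1),(-1,-1),(1,-1)]
def f(v):
    x=v[:3]; a,b,w,q=v[3:7]; r=[]
    for C,P in sc:
        for s,p in zip(S,P): r+=list(proj(C,J(x,(.056+s[0]*a,s[1]*b,.011)))[0]-p)
    for C,(fx,p) in fl: r+=list(proj(C,J(x,(fx,w-.025,.094)))[0]-p)
    for C,p in((C1,(397.4,200)),(C0,(294.6,198))): r+=list(proj(C,J(x,(.101,.035-.097*np.cos(q),.075+.097*np.sin(q))))[0]-p)
    return np.array(r)
r=least_squares(f,[.502,-.136,-1.47,.067,.05,.005,1.4],loss='soft_l1'); print(np.round(r.x,4),np.rad2deg(r.x[2]));print(np.round(r.fun.reshape(-1,2),1).tolist())
```

```text
[ 0.5002 -0.1364 -1.4537  0.0664  0.0483  0.0063  1.5534] -83.29146315481134
[[-0.6, 0.2], [-0.1, 0.1], [0.2, 0.1], [-2.7, -0.1], [-0.4, -0.0], [0.4, -0.3], [0.2, -0.9], [0.1, 0.6], [-0.1, -0.2], [0.5, -0.6], [0.1, 0.0], [-0.5, 0.4], [0.4, -0.0], [0.2, 0.4], [-0.3, -0.6], [0.6, 0.5]]
```

```bash
cat >> h.py <<'E'
X=np.array([.5002,-.1364,-1.4537]); W=.0063
def J(p,x=X): return np.r_[x[:2],0]+R.from_euler('z',x[2]).apply(p)
def toJ(p,x=X): return R.from_euler('z',-x[2]).apply(np.array(p)-np.r_[x[:2],0])
YB=X[2]+np.pi/2   # tool y along jig x
def bar(q,r=.087): return J((.101,.035-r*np.cos(q),.075+r*np.sin(q)-.019))
def st(): s=get_state(); return round(s['clock'],1),toJ(s['position']).round(4),np.round(s['contact_force'],1),round(s['finger_gap'],3),np.round(s['grasp_force'],1)
E
python3 - <<'E'
from h import *
q0=1.5534
p=bar(q0); movep(p+[0,0,.06],down(YB)); move_l(p,.1,until_force=8); print(st())
grab(25); print(st())
for q in np.linspace(q0,-.02,12)[1:]:
    move_l(bar(q),.09); print(round(q,2),st())
cam('side')
let_go(); print(st()); p=bar(0); move_l(p+[0,0,.10],.15)
im,C=cam('wrist'); cv2.imwrite('pics/dn.png',im[:,:,::-1]); print(st())
E
```

```text
(7.3, array([0.101 , 0.034 , 0.1438]), array([ 0.5, -0.5, -0.2]), 0.999, np.float64(0.0))
(8.0, array([0.0994, 0.0336, 0.1432]), array([-1. ,  4.5,  4.3]), 0.133, np.float64(28.0))
1.41 (8.2, array([0.0994, 0.0215, 0.1421]), array([0.5, 5.8, 2.6]), 0.137, np.float64(28.0))
1.27 (8.5, array([0.0993, 0.0093, 0.1392]), array([-0.2,  5.7,  2.4]), 0.134, np.float64(28.3))
1.12 (8.8, array([ 0.0993, -0.0025,  0.1345]), array([-0.5,  4.9,  2.5]), 0.133, np.float64(28.8))
0.98 (9.1, array([ 0.0992, -0.0133,  0.1282]), array([0.6, 6.3, 1.2]), 0.135, np.float64(29.2))
0.84 (9.4, array([ 0.0992, -0.0233,  0.1204]), array([0.5, 5.7, 0.7]), 0.14, np.float64(29.5))
0.7 (9.7, array([ 0.0992, -0.032 ,  0.1113]), array([-0.7,  5.9, -0.3]), 0.133, np.float64(29.9))
0.55 (10.0, array([ 0.0992, -0.0393,  0.1012]), array([0.2, 6.5, 0.4]), 0.132, np.float64(30.4))
0.41 (10.3, array([ 0.0991, -0.0452,  0.0901]), array([0. , 5.8, 0.5]), 0.133, np.float64(30.9))
0.27 (10.6, array([ 0.0991, -0.0495,  0.0782]), array([-0.8,  6.7,  0.5]), 0.14, np.float64(31.5))
0.12 (10.9, array([ 0.0991, -0.0521,  0.066 ]), array([-0.2,  4.8,  0.9]), 0.138, np.float64(32.3))
-0.02 (11.2, array([ 0.0991, -0.0529,  0.0535]), array([-1.4,  6.3,  0.2]), 0.132, np.float64(33.1))
(11.9, array([ 0.101 , -0.052 ,  0.0543]), array([-0.3,  0. ,  0.7]), 0.997, np.float64(0.0))
(12.8, array([ 0.1004, -0.0527,  0.1549]), array([-0.1, -0.1, -0.3]), 0.999, np.float64(0.0))
```

Run:
```python
from h import *
grab(25); p=bar(0,.09)
move_l(p+[0,0,.055],.15); print(move_l(p+[0,0,.015],.04,until_force=8)); print('bar top',st())
move_l(p+[0,0,.08],.2)
for s in(1,-1):
    a=J((.004,W+s*.055,.13)); movep(a,down(YB)); move_l(J((.004,W+s*.055,.08)),.2)
    print(move_l(J((.004,W+s*.025,.08)),.03,until_force=4)); print(s,st())
    move_l(J((.004,W+s*.055,.08)),.2); move_l(a,.25)
```

```text
True
bar top (14.8, array([ 0.101 , -0.0553,  0.0817]), array([-2.3,  1.5, 11.4]), 0.002, np.float64(5.3))
True
1 (16.9, array([0.004 , 0.0433, 0.0802]), array([1. , 0.7, 0.2]), 0.001, np.float64(0.7))
True
-1 (19.1, array([ 0.0037, -0.029 ,  0.0797]), array([ 0.6, -0.7,  0.5]), -0.0, np.float64(0.0))
```

Bar is down (top at 81.7 mm, expected 82). Flange touches give a centre of +7.2 mm with half-width 25+11. Now the rod.

```bash
sed -i 's/W=.0063/W=.00715/' h.py
python3 - <<'E'
from look import *
s=get_state(); p=np.array(s['position']); move_l(p+[0,0,.1],.3); let_go()
d=np.array([-.276,-.961,0]); n=np.array([.961,-.276,0]); r=np.array([.5362,.3127,0]); yaw=np.arctan2(d[1],d[0])
look([(r+.05*d+[0,0,.23],yaw),(r+.10*d+.05*n+[0,0,.23],yaw)],['rod','rod_tip','cradle'],'wr')
for i in (0,1):
    pass
m=silhouettes('wrist','rod'); print([(k['score'],k['mask'].sum(),k['centre']) for k in m])
o=pickle.load(open('wr.pkl','rb'))
for n in ('rod','cradle'):
    print(n,tri([(c,np.array(q[n][0][0])) for c,q in o if q[n]]))
E
```

```text
0 {'rod': [([383.7, 186.7], 0.92), ([279.8, 228.5], 0.66)], 'rod_tip': [([284.9, 58.7], 0.66), ([408.2, 264.4], 0.61)], 'cradle': [([279.7, 143.5], 0.57)]}
1 {'rod': [([417.3, 224.4], 0.71), ([327.1, 269.7], 0.64)], 'rod_tip': [([442.6, 300.2], 0.91), ([334.8, 113.7], 0.59)], 'cradle': [([323.0, 183.2], 0.69)]}
24.7
[(0.73, np.int64(586), [425.7, 247.4]), (0.62, np.int64(1869), [328.9, 213.4])]
rod (array([ 0.40503135,  0.32172346, -0.01774741]), np.float64(0.0016300710347626108))
cradle (array([ 0.51469148,  0.22993409, -0.00459821]), np.float64(0.0031570547836522254))
```

Run:
```python
from h import *
import pickle
o=pickle.load(open('wr.pkl','rb')); A,B=o[0][0],o[1][0]
print('rod',tri([(A,(279.8,228.5)),(B,(327.1,269.7))])); print('tip',tri([(A,(284.9,58.7)),(B,(334.8,113.7))]))
c=[cv2.imread(f'pics/wr{i}.png')[40:300,220:400] for i in(0,1)]
a=np.hstack([cv2.resize(k,None,fx=2.2,fy=2.2,interpolation=cv2.INTER_CUBIC) for k in c])
cv2.imwrite('pics/wrc.png',cv2.convertScaleAbs(a,alpha=1.2))
```

```text
rod (array([0.53724805, 0.30779829, 0.06279734]), np.float64(0.0020651845178453077))
tip (array([0.48701198, 0.14956491, 0.04124823]), np.float64(0.00023864684922745652))
```

View pics/wrc.png

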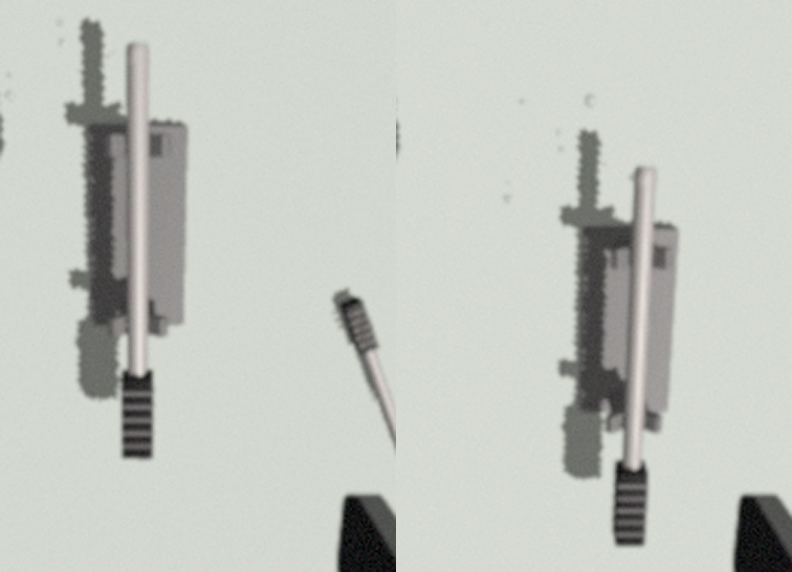

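Crop shows the cradle rod, thick handle at A (282.5,209–248) and tip (282.7,59.5); B handle (326.6,250–288), tip (333.6,116). The thin look-alike is at lower right of A.

Run:
```python
from h import *
import pickle
o=pickle.load(open('wr.pkl','rb')); A,B=o[0][0],o[1][0]
O=[(A,(.171,0,.002),(282.7,59.5)),(A,(-.022,0,.008),(282.3,248.2)),(A,(.022,0,0),(282.7,209.5)),
   (B,(.171,0,.002),(333.6,115.9)),(B,(-.022,0,.008),(326.4,287.7)),(B,(.022,0,0),(326.8,250.5))]
f=lambda v:np.concatenate([proj(C,v[:3]+R.from_euler('z',v[3]).apply(p))[0]-q for C,p,q in O])
r=least_squares(f,[.537,.31,.045,-1.85],loss='soft_l1'); print(np.round(r.x,4),np.round(r.fun.reshape(-1,2),1).tolist())
s=get_state(); print(s['q'])
```

```text
[ 0.5369  0.3149  0.0449 -1.8522] [[-0.0, 0.4], [0.2, 0.2], [-0.2, -0.8], [0.0, -0.3], [-0.1, 0.2], [0.1, 0.1]]
[ 2.26256619e-01  4.05578347e-01 -7.82843211e-02  1.08702292e+00
  1.14961016e-04 -1.06624341e+00]
```

Run:
```python
from h import *
p=np.array([.5369,.3149,.0259]); o=down(-1.8522)
movep(p+[0,0,.09],o); move_l(p,.12,until_force=8); print(st())
grab(60); print(st())
move_l(p+[0,0,.08],.12); print(st())
movep(J((-.205,W,.12)),down(X[2])); move_l(J((-.205,W,.056)),.15); print(st())
obs=[]
for c in('side','top'):
    im,C=cam(c); cv2.imwrite(f'pics/pre_{c}.png',im[:,:,::-1]); t=tip_of(c,'rod_tip'); m=tip_of(c,'eyelet')
    print(c,[(np.round(k['centre'],1),round(k['score'],2)) for k in t],'exp',proj(C,J((-.033,W,.075)))[0].round(1), [np.round(k['centre'],1) for k in m],proj(C,J((0,W,.075)))[0].round(1))
```

```text
(26.3, array([-0.4439,  0.0901,  0.0268]), array([ 0.1, -0.2,  0.3]), 0.998, np.float64(0.0))
(27.0, array([-0.4438,  0.0896,  0.0261]), array([ 1.1, -0.6,  1. ]), 0.177, np.float64(60.6))
(27.8, array([-0.4438,  0.0885,  0.1052]), array([-0.2,  0.3, -0.3]), 0.169, np.float64(60.3))
(29.4, array([-0.2056,  0.0075,  0.0561]), array([ 0.3,  0.2, -1.1]), 0.177, np.float64(60.3))
side [(array([283.5, 396.3]), 0.55)] exp [317.3 190. ] [array([325.5, 184.7]), array([341.2, 145.6])] [319.5 184.5]
top [(array([330.7, 230.3]), 0.46)] exp [332. 231.] [array([342.9, 228.5]), array([419.7, 212.6])] [343.  227.7]
```

Run:
```python
import cv2,numpy as np
a=cv2.imread('pics/pre_side.png')[140:260,250:370]; b=cv2.imread('pics/pre_top.png')[180:270,270:400]
k=lambda i,f:cv2.resize(i,None,fx=f,fy=f,interpolation=cv2.INTER_CUBIC)
A=k(a,3.3); B=k(b,3.04)
h=max(A.shape[0],B.shape[0]); P=lambda i:np.vstack([i,np.zeros((h-i.shape[0],i.shape[1],3),np.uint8)])
cv2.imwrite('pics/pre.png',cv2.convertScaleAbs(np.hstack([P(A),P(B)]),alpha=1.3))
```

```text
(no output)
```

View pics/pre.png

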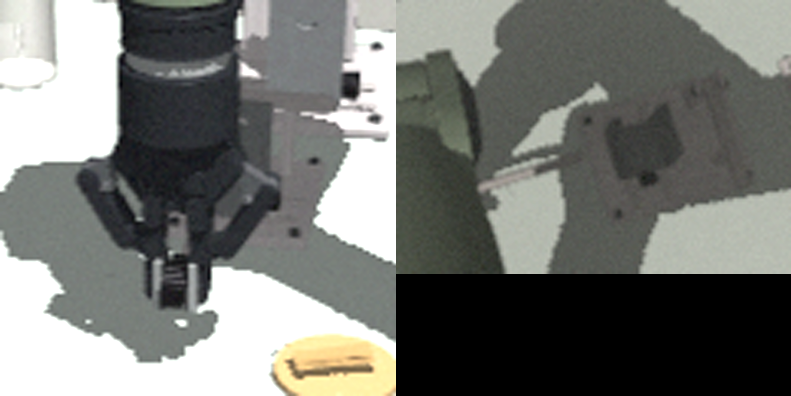

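Top view shows the held rod with its tip at (331,231), expected (332,231); the side view is blocked by the hand. Insert under force guard.

Run:
```python
from h import *
move_l(J((-.178,W,.056)),.1)
print(move_l(J((-.130,W,.056)),.05,until_force=5),st())
if toJ(get_state()['position'])[0]>-.133:
    print(move_l(J((-.092,W,.056)),.05,until_force=5),st())
```

```text
False (31.2, array([-0.1302,  0.007 ,  0.0559]), array([ 0.1,  0.3, -1.4]), 0.175, np.float64(60.3))
False (32.1, array([-0.0921,  0.007 ,  0.0559]), array([-0.7,  0.2, -1.2]), 0.176, np.float64(60.3))
```

Run:
```python
from h import *
print(move_l(J((-.068,W,.056)),.015,until_force=3),st()); sleep(.2); print(st())
```

```text
True (33.1, array([-0.0778,  0.0065,  0.0555]), array([-1.1, -0.4, -0.8]), 0.175, np.float64(60.3))
(33.3, array([-0.0781,  0.006 ,  0.055 ]), array([ 0.3, -0.3, -1.5]), 0.177, np.float64(60.3))
```

Run:
```python
from h import *
print(move_l(J((-.072,W,.055)),.012,until_force=5),st()); sleep(.1); print(st())
p=np.array(get_state()['position'])
print(move_l(p-[0,0,.008],.02,until_force=4),st())
grab(20); print(st())
let_go(); print(st())
p=np.array(get_state()['position']); move_l(p+[0,0,.09],.15)
im,C=cam('top'); cv2.imwrite('pics/rel.png',im[:,:,::-1]); print(st())
im,C=cam('wrist'); cv2.imwrite('pics/relw.png',im[:,:,::-1])
```

```text
True (33.6, array([-0.0778,  0.006 ,  0.0546]), array([1.1, 0.3, 1.1]), 0.175, np.float64(60.6))
(33.7, array([-0.0778,  0.0059,  0.0545]), array([0.7, 0.4, 0.7]), 0.178, np.float64(60.7))
True (33.9, array([-0.0778,  0.0061,  0.0533]), array([-1.1,  1.7,  5.6]), 0.179, np.float64(61.4))
(34.1, array([-0.0778,  0.0061,  0.0535]), array([-0.6,  1. ,  6. ]), 0.177, np.float64(61.3))
(34.8, array([-0.0778,  0.0061,  0.0532]), array([ 0.4,  0.7, -0.9]), 1.0, np.float64(0.0))
(35.6, array([-0.0781,  0.0053,  0.1422]), array([-0.5,  0.4, -0.1]), 1.001, np.float64(0.0))
```

Run:
```python
from h import *
y=.0065
move_l(J((-.140,y,.142)),.2); grab(20); move_l(J((-.140,y,.064)),.15); move_l(J((-.118,y,.064)),.08,until_force=4); print(st())
print(move_l(J((-.098,y,.064)),.012,until_force=4),st())
p=np.array(get_state()['position'])
for k in range(4): sleep(.05); print(st()[1:3])
move_l(J((-.140,y,.064)),.1); print(st())
```

```text
(38.0, array([-0.1172,  0.0068,  0.0644]), array([-0.7,  1.3,  0.4]), 0.003, np.float64(0.0))
True (38.8, array([-0.112 ,  0.006 ,  0.0635]), array([-0.4,  0.4,  1.1]), 0.005, np.float64(0.1))
(array([-0.112 ,  0.0058,  0.0634]), array([-0.4, -0.4,  0. ]))
(array([-0.1121,  0.0057,  0.0633]), array([-0.5, -0. ,  1.3]))
(array([-0.1121,  0.0057,  0.0633]), array([-0.7, -0.1, -0.4]))
(array([-0.1122,  0.0057,  0.0633]), array([-0. ,  0.1,  0.3]))
(39.4, array([-0.1403,  0.0065,  0.064 ]), array([ 0.8,  0.1, -0.5]), 0.001, np.float64(0.0))
```

The force stop backs off at once, so contact may have been brief. I'll press in small position steps, holding a sustained few newtons.

Run:
```python
from h import *
y=.0065; u=J((1,0,0))-J((0,0,0))
move_l(J((-.1135,y,.064)),.1)
f0=np.mean([get_state()['contact_force'] for _ in range(3)],0)
for x in np.arange(-.1125,-.104,.0007):
    move_l(J((x,y,.064)),.01); fs=[]
    for _ in range(4): sleep(.03); fs.append(-np.dot(get_state()['contact_force'],u))
    print(round(x,4),st()[1],np.round(np.mean(fs),2))
    if np.mean(fs)>3: break
move_l(J((-.140,y,.064)),.1); im,C=cam('side'); cv2.imwrite('pics/s2.png',im[:,:,::-1]); print(st())
```

```text
-0.1125 [-0.1127  0.0065  0.064 ] 0.22
-0.1118 [-0.112   0.0065  0.064 ] 0.82
-0.1111 [-0.1118  0.0064  0.0639] 5.55
(41.5, array([-0.1395,  0.0067,  0.0641]), array([ 0.1,  1.1, -1.2]), 0.003, np.float64(0.0))
```

Sustained 5.5 N with the tip stalled: the rod is set. Now raise the stop.

Run:
```python
from h import *
def b(q,r=.087): return J((.0991,.035-r*np.cos(q),.075+r*np.sin(q)-.019))
move_l(J((-.14,.0065,.2)),.25); let_go()
movep(b(0)+[0,0,.10],down(YB)); move_l(b(0),.12,until_force=8); print(st())
grab(30); print(st())
for q in np.linspace(0,1.6,12)[1:]: move_l(b(q),.08)
print(st()); let_go(); move_l(b(1.6)+[0,0,.10],.15); print(st())
im,C=cam('wrist'); cv2.imwrite('pics/up_w.png',im[:,:,::-1])
movep(J((.03,.02,.30)),down(YB))
im,C=cam('wrist'); cv2.imwrite('pics/up_w2.png',im[:,:,::-1])
im,_=cam('side'); cv2.imwrite('pics/up_s.png',im[:,:,::-1])
print(st(),proj(C,[J((.0935,W,.075)),J((-.0185,W,.094))]).round(1),[(np.round(k['centre'],1),round(k['score'],2)) for k in tip_of('wrist','rod_tip')])
```

```text
(47.4, array([ 0.0995, -0.0515,  0.0566]), array([ 0.2, -1.2,  0.6]), 1.003, np.float64(0.0))
(48.1, array([ 0.099 , -0.0519,  0.0562]), array([0.2, 1.2, 2.1]), 0.138, np.float64(33.7))
(51.5, array([0.0992, 0.0377, 0.143 ]), array([-2. , -0.7,  1.2]), 0.132, np.float64(32.3))
(53.0, array([0.0988, 0.0371, 0.2421]), array([-0.6, -0.4, -0.4]), 0.999, np.float64(0.0))
(53.6, array([0.0302, 0.0197, 0.2987]), array([-0.4, -0.2, -0.1]), 1.0, np.float64(0.0)) [[334.8 183.1]
 [239.3 187.1]] [(array([337.2, 179.7]), 0.79)]
```

View pics/up_w2.png

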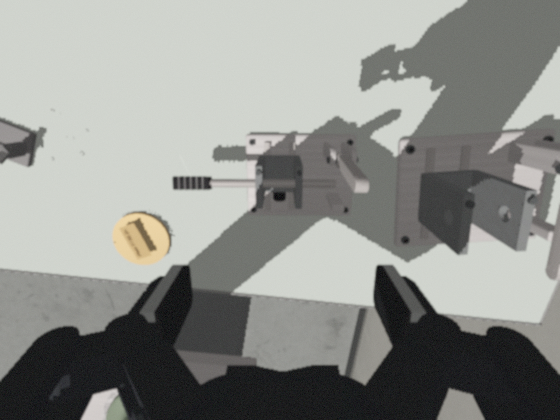

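The picture shows the rod through both eyelets with its tip at about (336,182), expected (335,183). The stop is upright at (335–368,150–190), and the hand is clear.

Run:
```python
from cell import *
print(sign_off())
```

```text
the job is handed in; nothing more can be done
None
```

I handed the job in at about 54 s on the robot's clock: the rod is through both eyelets where the stop set it, the stop is back up, and the hand is clear. No verdict was returned, so success is unconfirmed; I did not re-measure the flask, cap or dish, but no move went near them.

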